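# Sort hub axles with the length gauge

### The job

Sort the two steel hub axles by length, one at a time, leaving the second where it lies until the first has been put away. Try each axle in the slot of the length gauge, lowering it level, centred and in line until it either drops fully down into the slot or comes to rest on top of the yellow-marked ends because it is too long, never forcing it; then lay it down flat (do not drop it) in its tray and let go: an axle that fits the slot goes in the green tray, one that is too long goes in the red tray. Leave the pedal, tub and bottle where they stand.

Things in the scene. Friction and masses are not known exactly. Their poses are not given: they have to be found in the camera images.
- axle_a: one of two look-alike steel hub axles, 0.16 kg, one 150 mm long, the other 174 mm (the gauge tells which): 12 mm round shaft, near each end a dark hex nut 20 mm across flats, 10 mm thick, outer face 24 mm from the shaft end; 80 mm or more of bare shaft between them. Loose on the bench, centreline 10 mm up. Origin: middle of the shaft, on its centreline; x along the shaft (ends alike).
- axle_b: one of two look-alike steel hub axles, 0.16 kg, one 150 mm long, the other 174 mm (the gauge tells which): 12 mm round shaft, near each end a dark hex nut 20 mm across flats, 10 mm thick, outer face 24 mm from the shaft end; 80 mm or more of bare shaft between them. Loose on the bench, centreline 10 mm up. Origin: middle of the shaft, on its centreline; x along the shaft (ends alike).
- gauge: fixed length gauge: grey base bar 224 x 60 x 10 mm with two aluminium end blocks, tops 40 mm above the bench, yellow patches on them. Slot along its x; origin at the centre of the underside, z up. 136 mm between the blocks is open down to the bar for nuts and fingers. Each block has a pocket for the bare shaft end, open above and inward, 20 mm wide at its floor, flaring to 28 mm at the top.
- slot (a point): middle of the gauge slot, 32 mm above the bench: where the shaft's middle is when an axle lies fully down in the slot (pocket floors at 26 mm). The slot is 160 mm long between its upright end stops, 14 mm deep. A too-long axle rests across the tops of the two blocks with its centreline 46 mm above the bench. Axes as the gauge's.
- green_tray: fixed shallow open green plastic tray, outside 216 x 136 mm, rim 25 mm high, walls 4 mm, inner floor 208 x 128 mm, 4 mm above the bench. Origin at the centre of its underside; x along its length, z up. An axle lying in it has its centreline 14 mm above the bench. For axles that fit the gauge slot.
- red_tray: fixed shallow open red plastic tray, outside 216 x 136 mm, rim 25 mm high, walls 4 mm, inner floor 208 x 128 mm, 4 mm above the bench. Origin at the centre of its underside; x along its length, z up. An axle lying in it has its centreline 14 mm above the bench. For axles that are too long for the gauge slot.
- pedal: black bicycle pedal, 76 x 118 x 55 mm, left of the trays. A bystander; loose, not to be disturbed. Origin at the middle of its underside.
- grease_tub: white round tub with a blue lid, 86 mm across, 64 mm high, at the back left. A bystander; loose, not to be disturbed. Origin at the middle of its underside.
- bottle: small round bottle with a white cap, 46 mm across, 86 mm high, at the back right. A bystander; loose, not to be disturbed. Origin at the middle of its underside.

How it is judged (in metres and radians):
On the way, in this order (a step that is already met when the one before it is completed fails the run):
1. one axle is tried in the gauge (fully down in the slot, or resting on both ends) while the other still lies at its start ((((x of axle_a in the frame of gauge between -0.012 and 0.012 m and y of axle_a in the frame of gauge between -0.01 and 0.01 m and z of axle_a in the frame of gauge below 0.036 m and angle between the x axis of axle_a and the x axis of gauge, either way round below 0.1 rad) and distance of axle_b from where it was at the start of the episode below 0.03 m) or ((x of axle_b in the frame of gauge between -0.02 and 0.02 m and y of axle_b in the frame of gauge between -0.014 and 0.014 m and z of axle_b in the frame of gauge between 0.03 and 0.052 m and angle between the x axis of axle_b and the x axis of gauge, either way round below 0.12 rad and contact force between axle_b and gauge above 0.3 N) and distance of axle_a from where it was at the start of the episode below 0.03 m))), for 0.2 s.
2. that axle lies released in its matching tray while the other still lies at its start ((((x of axle_a in the frame of green_tray between -0.04 and 0.04 m and y of axle_a in the frame of green_tray between -0.057 and 0.057 m and z of axle_a in the frame of green_tray between 0 and 0.02 m and angle between axle_a's own x axis and vertical between 1.45 and 1.69 rad and contact force between axle_a and the fingers below 0.1 N and linear speed of axle_a below 0.03 m/s) and distance of axle_b from where it was at the start of the episode below 0.03 m) or ((x of axle_b in the frame of red_tray between -0.04 and 0.04 m and y of axle_b in the frame of red_tray between -0.057 and 0.057 m and z of axle_b in the frame of red_tray between 0 and 0.02 m and angle between axle_b's own x axis and vertical between 1.45 and 1.69 rad and contact force between axle_b and the fingers below 0.1 N and linear speed of axle_b below 0.03 m/s) and distance of axle_a from where it was at the start of the episode below 0.03 m))), for 0.2 s.
3. the other axle is tried in the gauge while the first lies in its tray ((((x of axle_a in the frame of gauge between -0.012 and 0.012 m and y of axle_a in the frame of gauge between -0.01 and 0.01 m and z of axle_a in the frame of gauge below 0.036 m and angle between the x axis of axle_a and the x axis of gauge, either way round below 0.1 rad) and (x of axle_b in the frame of red_tray between -0.04 and 0.04 m and y of axle_b in the frame of red_tray between -0.057 and 0.057 m and z of axle_b in the frame of red_tray between 0 and 0.02 m and angle between axle_b's own x axis and vertical between 1.45 and 1.69 rad and contact force between axle_b and the fingers below 0.1 N and linear speed of axle_b below 0.03 m/s)) or ((x of axle_b in the frame of gauge between -0.02 and 0.02 m and y of axle_b in the frame of gauge between -0.014 and 0.014 m and z of axle_b in the frame of gauge between 0.03 and 0.052 m and angle between the x axis of axle_b and the x axis of gauge, either way round below 0.12 rad and contact force between axle_b and gauge above 0.3 N) and (x of axle_a in the frame of green_tray between -0.04 and 0.04 m and y of axle_a in the frame of green_tray between -0.057 and 0.057 m and z of axle_a in the frame of green_tray between 0 and 0.02 m and angle between axle_a's own x axis and vertical between 1.45 and 1.69 rad and contact force between axle_a and the fingers below 0.1 N and linear speed of axle_a below 0.03 m/s)))), for 0.2 s.
At the end, for the whole second after the job is handed in: The axle that fits the slot lies flat in the green tray, the too-long one flat in the red tray: centre within 40 mm of the tray's middle lengthwise, centreline under 20 mm above the bench, level within 7 degrees, released, at rest (under 0.03 m/s). Pedal, tub and bottle within 30 mm of their starts (x of axle_a in the frame of green_tray between -0.04 and 0.04 m and y of axle_a in the frame of green_tray between -0.057 and 0.057 m and z of axle_a in the frame of green_tray between 0 and 0.02 m and angle between axle_a's own x axis and vertical between 1.45 and 1.69 rad and contact force between each of axle_a, axle_b and the fingers below 0.1 N and linear speed of each of axle_a, axle_b below 0.03 m/s and x of axle_b in the frame of red_tray between -0.04 and 0.04 m and y of axle_b in the frame of red_tray between -0.057 and 0.057 m and z of axle_b in the frame of red_tray between 0 and 0.02 m and angle between axle_b's own x axis and vertical between 1.45 and 1.69 rad and distance of each of pedal, grease_tub, bottle from where it was at the start of the episode below 0.03 m); the robot touches nothing.
It fails at once if a bystander (pedal, tub or bottle) moved by more than 30 mm (distance of any of pedal, grease_tub, bottle from where it was at the start of the episode above 0.03 m).
It fails at once if an axle forced against the gauge with more than 90 N (contact force between any of axle_a, axle_b and gauge above 90 N).
It fails at once if an axle dropped into a tray (falling free faster than 0.75 m/s, about 30 mm of fall) ((x of axle_a in the frame of green_tray between -0.12 and 0.12 m and y of axle_a in the frame of green_tray between -0.08 and 0.08 m and z of axle_a in the frame of green_tray below 0.1 m and contact force between axle_a and the fingers below 0.05 N and linear speed of axle_a above 0.75 m/s) or (x of axle_a in the frame of red_tray between -0.12 and 0.12 m and y of axle_a in the frame of red_tray between -0.08 and 0.08 m and z of axle_a in the frame of red_tray below 0.1 m and contact force between axle_a and the fingers below 0.05 N and linear speed of axle_a above 0.75 m/s) or (x of axle_b in the frame of green_tray between -0.12 and 0.12 m and y of axle_b in the frame of green_tray between -0.08 and 0.08 m and z of axle_b in the frame of green_tray below 0.1 m and contact force between axle_b and the fingers below 0.05 N and linear speed of axle_b above 0.75 m/s) or (x of axle_b in the frame of red_tray between -0.12 and 0.12 m and y of axle_b in the frame of red_tray between -0.08 and 0.08 m and z of axle_b in the frame of red_tray below 0.1 m and contact force between axle_b and the fingers below 0.05 N and linear speed of axle_b above 0.75 m/s)).
It also fails if it takes over 64 s, if anything falls off the work surface, if the arm or the gripper's body presses on something with over 40 N, if the wrist force passes 120 N, or if a joint passes its speed limit or range.

### The arm

A 6-joint arm with a two-finger parallel gripper is mounted at the origin on a cart in front of the work surface, level with it; the furniture and walls round the work are solid. World frame = base frame: x ahead of the robot, y to its left, z up, the work surface at z = 0. Lengths are in m, angles in degrees, forces in N, time in s.
With the tool pointing down it reaches from about 0.4 to 0.825 m from the base axis. Payload 7 kg.
Tool frame: the origin (TCP) lies midway between the tips of the shut fingers; the grasp point (between the pads) lies 19 mm behind it; z points along the fingers, y is the line along which they close (so a half turn about z gives the same grasp; the last joint's range is limited). The gripper opens to 88 mm and grips with 3 to 60 N. Pads are 19 mm wide; open, the fingers measure 130 mm over their backs; the gripper's body (78 mm by 193 mm) begins 47 mm behind the grasp point.
Start: joints at [87.038, 20.546, 0.682, 0, -70.136, -16.507], TCP at [0.225, 0.636, 0.227] pointing down, gripper open.
Joint ranges: [-176.03, 176.03], [-82.01, 121.73], [-58.28, 71.71], [-173.87, 95.51], [-174.79, -0.11], [-173.66, 173.66]. Speed limits (degrees/s): [136.94, 136.94, 172.46, 180, 180, 180].

### API

Orientations are given as [roll, pitch, yaw] about the fixed x, y, z axes, in that order (R = Rz(yaw) Ry(pitch) Rx(roll)).
In Python, from plant import ctrl gives the robot as it stands. The module is installed in compiled form; this text tells all that it offers.
- The arm moves only by the tool play_rows, never from a script. Its argument "commands" is a list that holds one entry, the list of rows, each a list of 7 numbers: the turn, a rotation vector about the tool's x, y, z in rad, then the shift along the tool's x, y, z in cm, then the finger opening in cm, from 0 to 8.76. In form: [[[ax, ay, az, x, y, z, grip], ...]]. A call has 1 to 8 rows; each row is the pose to reach, as a shift and turn from the pose commanded when the call began, along the tool's axes at that moment; what a row does not reach only later rows make up. A row lasts 1/12 s, in which the tool goes at most 41.7 mm and 7.16 degrees, less where a joint would pass 70% of its speed; a pose out of reach is approached as far as the arm can. A call with a gripper value outside its range is refused whole. The fingers move at their own pace and stop on an object; the grip force is fixed at half the most. Time passes only in rows, so rows that repeat a pose let the fingers close. It gives the time, the measured TCP pose, the force, the opening and the grip force at its end, in the units of the state.
- ctrl.get_obs(): the state, without advancing time (a new reading comes with each control period).
- ctrl.snapshot(name): name is "scene" or "side" or "wrist"; returns a dict with "color" (384x512x3 uint8, red, green, blue), "camera_matrix" (3x3 intrinsics, pixels), "origin" and "rotation" of the camera in the world; the wrist camera has in their place "hand_eye" (4x4, takes a point from camera to tool coordinates, whose origin is the TCP and whose axes are the flange's). Camera axes: x right, y down, z forward; pixel columns grow to the right and rows downward; lengths in m; the calibration is good to about 2 mm. A picture is of the moment at which its call begins: read the wrist's pose just before it. There is no depth.
- ctrl.close_job(): hands the job in; it is judged then, once.
Trained networks look in a picture, given as the dict that the camera call returned (one of the last four; its "shot" number tells which), for a name from the list of things; names that differ only in an ending like _2 or _b are one class to them, and where a whole thing is asked for, a point or a joint stands for the part that bears it (a point fixed in the world has none). Each returns a list of dicts, best first, with "conf" (0 to 1); they miss things now and then, are a little off and sometimes report something else, mostly with a low value. They report only what shows in the picture. A call takes as long as a camera call.
- ctrl.find_in(picture, name): "bbox" ([left, top, width, height] in pixels, round what is visible of it).
The state is a dict: "clock": time; "joint_pos": joint angles; "qvel": joint speeds; "tau": joint torques, N m; "tool_pos": TCP position; "orientation": TCP orientation; "force": force on the tool from outside, world axes, zero at the start; "moment": the same for the moment, N m; "opening": finger opening in m; "gripper_force": force on a finger pad.
Only numpy, scipy, OpenCV 4.12 (cv2) and the standard library are available. Lean on these libraries where they do the work, as an engineer would, in place of code of your own. Each camera call takes 0.05 s, during which the arm holds its last target. There are 200 camera calls.

## Working session

There is one attempt and no reset: what is moved stays moved. The work goes in short steps, Python scripts to look and compute and a tool call to move; the robot and the scene stay as the last step left them, time stands still between calls to the robot, and variables do not carry over. Pictures are saved under pics/ and viewed, at most 10 in all, crops included, and the job is handed in when it is done.

Besides the shell and the picture viewer there is one more tool, called after "Emit:" by a JSON object that holds its "api" and its "payload", one argument or row to a line. play_rows: Moves the arm, as the interface text tells. Its arguments: {"type":"object","properties":{"commands":{"type":"array","items":{"type":"array","items":{"type":"array","items":{"type":"number"}}}}},"required":["commands"]}

```bash
mkdir -p pics
cat > h.py <<'E'
import numpy as np, cv2
from scipy.spatial.transform import Rotation as R
from plant import ctrl
def px2w(s,u,v,z):
    K=np.array(s["camera_matrix"]);d=np.linalg.inv(K)@np.array([u,v,1.])
    Rw=np.array(s["rotation"]);o=np.array(s["origin"]);d=Rw@d
    return o+d*(z-o[2])/d[2]
def wristify(s,ob):
    H=np.array(s["hand_eye"]);T=np.eye(4);T[:3,:3]=R.from_euler("xyz",ob["orientation"],degrees=True).as_matrix();T[:3,3]=ob["tool_pos"]
    M=T@H;s["origin"]=M[:3,3];s["rotation"]=M[:3,:3];return s
def save(s,n,sc=1): 
    im=cv2.cvtColor(s["color"],cv2.COLOR_RGB2BGR)
    cv2.imwrite("pics/"+n,cv2.resize(im,None,fx=sc,fy=sc,interpolation=cv2.INTER_CUBIC))
def obs():
    o=ctrl.get_obs();print({k:np.round(o[k],4).tolist() for k in ["clock","joint_pos","tool_pos","orientation","force","opening","gripper_force"]});return o
E
python3 - <<'E'
from h import *
obs()
for n in ["scene","side"]:
    s=ctrl.snapshot(n);save(s,n+"0.png",1.5);print(n,np.round(s["origin"],3),np.round(s["camera_matrix"],1).tolist())
    for t in ["axle_a","gauge","green_tray","red_tray","pedal","grease_tub","bottle"]:
        for d in ctrl.find_in(s,t)[:3]:
            b=d["bbox"];print(t,round(d["conf"],2),np.round(b).tolist(),np.round(px2w(s,b[0]+b[2]/2,b[1]+b[3]/2,0.01),3))
ob=ctrl.get_obs();s=wristify(ctrl.snapshot("wrist"),ob);save(s,"w0.png",1.2);print(s["origin"],s["rotation"])
E
```

```text
{'clock': 0.0, 'joint_pos': [87.0392, 20.5917, 0.633, -0.0208, -70.1366, -16.5075], 'tool_pos': [0.2248, 0.6359, 0.2256], 'orientation': [179.9031, -0.0083, -19.4753], 'force': [1.348, -0.0948, 0.1748], 'opening': 0.088, 'gripper_force': 0.0}
scene [ 0.006 -0.61   0.69 ] [[421.5, 0.0, 250.2], [0.0, 421.5, 189.8], [0.0, 0.0, 1.0]]Traceback (most recent call last):
  File "<stdin>", line 7, in <module>
  File "h.py", line 7, in px2w
    return o+d*(z-o[2])/d[2]
                        ~^^^
IndexError: invalid index to scalar variable.
```

View pics/scene0.png

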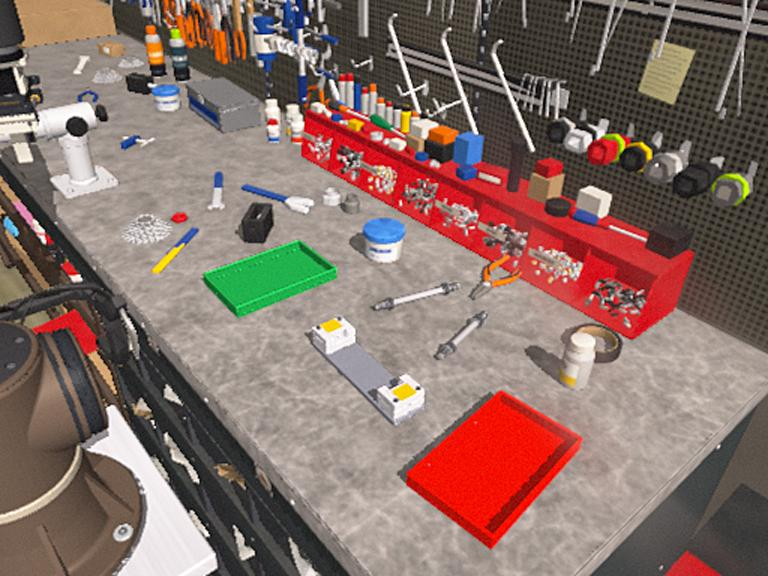

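The scene picture (768x576 scale) shows the green tray at (270,278), gauge at (368,368), axles at (417,296) and (462,335), red tray at (495,465), tub at (384,240), pedal at (257,222) and bottle at (577,360). The rotation format differs from what I assumed, so I'll check it.

```bash
python3 - <<'E'
import re
t=open("h.py").read()
t=t.replace('Rw=np.array(s["rotation"]);','Rw=rot(s["rotation"]);').replace('def px2w','''def rot(r):
    r=np.array(r,float)
    return r if r.shape==(3,3) else R.from_euler("xyz",r,degrees=True).as_matrix()
def px2w''')
open("h.py","w").write(t)
E
python3 - <<'E'
from h import *
for n in ["scene","side"]:
    s=ctrl.snapshot(n);save(s,n+"0.png",1.5);print(n,np.round(s["origin"],3),s["rotation"])
    for t in ["axle_a","gauge","green_tray","red_tray","pedal","grease_tub","bottle"]:
        for d in ctrl.find_in(s,t)[:3]:
            b=d["bbox"];print(t,round(d["conf"],2),np.round(b).tolist(),np.round(px2w(s,b[0]+b[2]/2,b[1]+b[3]/2,0.01),3))
ob=ctrl.get_obs();s=wristify(ctrl.snapshot("wrist"),ob);save(s,"w0.png",1.2);print(s["origin"],s["rotation"])
E
```

```text
scene [ 0.006 -0.61   0.69 ] [-124.42934029   -0.92762002  -39.80719903]
axle_a 0.73 [250.0, 187.0, 57.0, 21.0] [0.689 0.068 0.01 ]
axle_a 0.62 [293.0, 205.0, 28.0, 35.0] [ 0.669 -0.06   0.01 ]
gauge 0.88 [208.0, 214.0, 75.0, 71.0] [ 0.482 -0.04   0.01 ]
green_tray 0.63 [136.0, 160.0, 88.0, 51.0] [0.506 0.285 0.01 ]
red_tray 0.64 [270.0, 259.0, 119.0, 106.0] [ 0.496 -0.29   0.01 ]
pedal 0.83 [160.0, 133.0, 22.0, 30.0] [0.6   0.495 0.01 ]
grease_tub 0.78 [241.0, 143.0, 29.0, 34.0] [0.771 0.261 0.01 ]
bottle 0.65 [370.0, 222.0, 31.0, 37.0] [ 0.769 -0.229  0.01 ]
side [0.094 1.129 0.559] [-113.64841026   -1.39692647 -152.59898437]
axle_a 0.72 [243.0, 168.0, 49.0, 16.0] [ 0.682 -0.081  0.01 ]
axle_a 0.61 [223.0, 187.0, 44.0, 15.0] [0.674 0.08  0.01 ]
gauge 0.6 [298.0, 190.0, 10.0, 12.0] [0.526 0.004 0.01 ]
green_tray 0.61 [208.0, 216.0, 97.0, 55.0] [0.516 0.309 0.01 ]
pedal 0.56 [155.0, 244.0, 64.0, 34.0] [0.614 0.446 0.01 ]
grease_tub 0.91 [179.0, 186.0, 32.0, 31.0] [0.769 0.193 0.01 ]
bottle 0.56 [269.0, 137.0, 16.0, 29.0] [ 0.759 -0.308  0.01 ]
[0.2939938  0.61208489 0.38528767] [[-3.33199154e-01 -9.07296890e-01 -2.56496935e-01]
 [-9.42856467e-01  3.20610476e-01  9.07226818e-02]
 [-7.68024807e-05  2.72068515e-01 -9.62277879e-01]]
```

View pics/side0.png

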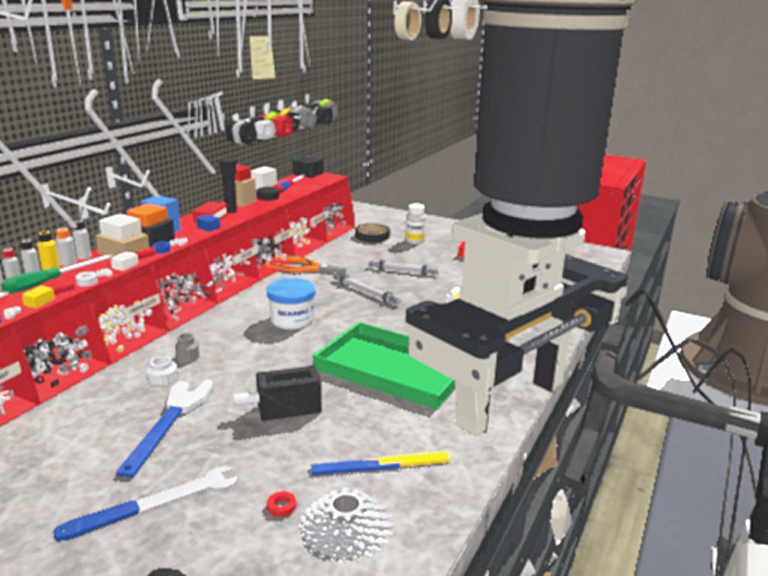

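View pics/w0.png

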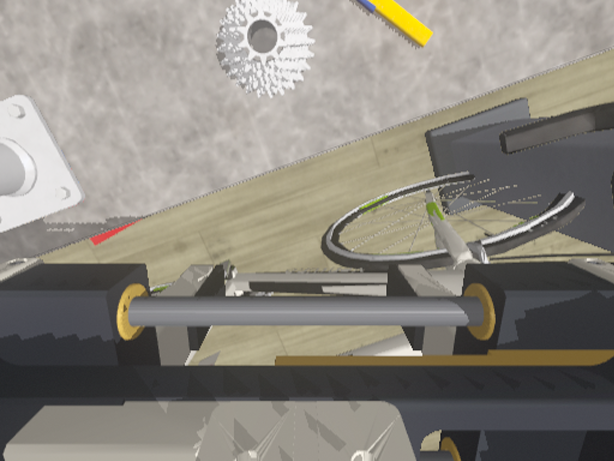

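Both cameras agree on where everything is: axles near (0.68, 0.075) and (0.67, -0.07), gauge at (0.49, -0.03), green tray at (0.51, 0.29) and red tray at (0.5, -0.29). The side view shows the same layout with the arm at the green tray end. The wrist view shows the area on the tool's +x side. I'm moving to look from above.

Emit:
{"api": "play_rows", "payload": {
  "commands": [
    [[0,0,-0.06,3,3.7,-0.3,8.7],[0,0,-0.12,5.6,7,-0.6,8.7],[0,0,-0.17,8.2,10.2,-1,8.7],[0,0,-0.2,10.8,13.4,-1.4,8.7],[0,0,-0.22,13.4,16.6,-1.8,8.7],[0,0,-0.25,16,19.8,-2,8.7],[0,0,-0.28,18.6,23,-2,8.7],[0,0,-0.34,21.2,26.2,-2,8.7]]
  ]
}}

```text
clock: 1.62
tool_pos: [0.3363, 0.3211, 0.2471]
orientation: [-179.9, -0.0, 0.1]
force: [0.9, -0.5, 0.9]
opening: 0.0871
gripper_force: 0.0
```

Emit:
{"api": "play_rows", "payload": {
  "commands": [
    [[0,0,0,1.4,3.6,0,8.7],[0,0,0,2.8,7.3,0,8.7],[0,0,0,4.2,11,0,8.7],[0,0,0,5.6,15,0,8.7],[0,0,0,7,19,0,8.7],[0,0,0,8.6,23.2,0,8.7],[0,0,0,10,27.2,0,8.7],[0,0,0,11.4,31,0,8.7]]
  ]
}}

```text
clock: 2.28
tool_pos: [0.4488, 0.0149, 0.2472]
orientation: [-180.0, -0.1, 0.0]
force: [1.4, 1.4, -0.0]
opening: 0.0871
gripper_force: 0.0
```

Run:
```python
from h import *
ob=obs();s=wristify(ctrl.snapshot("wrist"),ob);save(s,"w1.png",1.5)
np.savez("w1.npz",color=s["color"],K=s["camera_matrix"],o=s["origin"],r=s["rotation"])
print(np.round(s["camera_matrix"],1).tolist(),s["origin"])
for t in ["axle_a","gauge"]:
    for d in ctrl.find_in(s,t)[:3]:
        b=d["bbox"];print(t,round(d["conf"],2),np.round(b).tolist(),np.round(px2w(s,b[0]+b[2]/2,b[1]+b[3]/2,0.01),3))
```

```text
{'clock': 2.2833, 'joint_pos': [27.1909, -2.2872, -24.4229, 0.0018, -67.7706, 62.846], 'tool_pos': [0.4488, 0.0149, 0.2472], 'orientation': [-179.9587, -0.0841, 0.0376], 'force': [1.4247, 1.4379, -0.0313], 'opening': 0.0871, 'gripper_force': 0.0}
[[265.6, 0.0, 254.5], [0.0, 265.6, 190.9], [0.0, 0.0, 1.0]] [0.52183029 0.0150995  0.40600455]
axle_a 0.61 [315.0, 0.0, 15.0, 58.0] [ 0.633 -0.075  0.01 ]
axle_a 0.57 [193.0, 2.0, 22.0, 50.0] [0.636 0.081 0.01 ]
gauge 0.88 [206.0, 120.0, 167.0, 51.0] [ 0.48  -0.036  0.01 ]
```

View pics/w1.png

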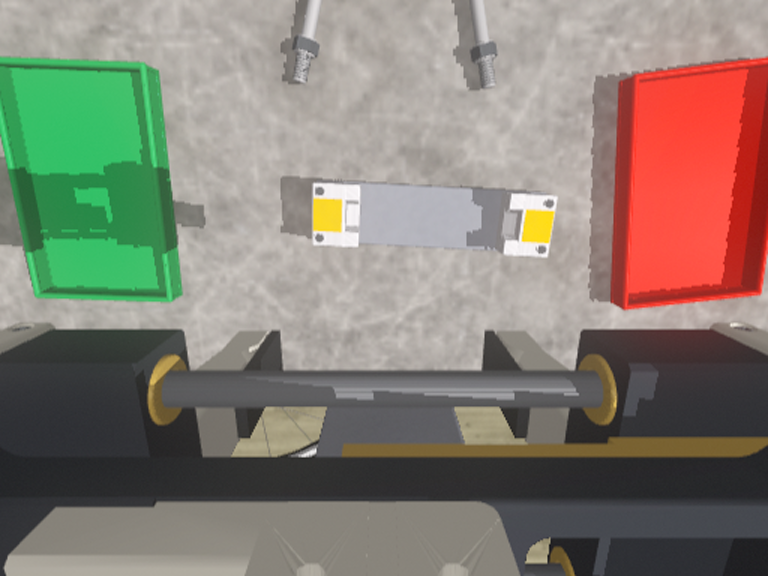

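The wrist view shows the gauge with yellow patches at (327,214) and (538,226), the green tray spanning (0-180, 58-300), the red tray spanning (615-768, 60-308), and the near ends of both axles at (300,80) and (487,85). The long sides of the trays run along x and the gauge runs nearly along y. Next I'll measure the gauge and trays and move forward to see the axles.

Run:
```python
from h import *
z=np.load("w1.npz");s=dict(camera_matrix=z["K"],origin=z["o"],rotation=z["r"]);im=z["color"]
hsv=cv2.cvtColor(im,cv2.COLOR_RGB2HSV);hsv[218:]=0
def blobs(lo,hi,zz,mn):
    m=cv2.inRange(hsv,lo,hi);n,l,st,c=cv2.connectedComponentsWithStats(m)
    for i in range(1,n):
        if st[i,4]>mn:
            p=px2w(s,*c[i],zz);print(st[i].tolist(),np.round(p,4));yield p
y=list(blobs((20,120,120),(35,255,255),0.04,60))
d=y[1]-y[0];print("gauge c",(y[0]+y[1])/2,"sep",np.linalg.norm(d),"yaw",np.degrees(np.arctan2(d[1],d[0])))
# inner rim corners read off picture (1.5x): trays
for n,pts in {"green inner floor R edge":[(158,72),(176,290)],"green outer top":[(160,62),(180,300)],"green outer bottom":[(35,300),(180,300)],"red":[(620,75),(615,305),(765,292)],"yel":[(327,214),(538,226)],"axle near ends":[(298,81),(488,86)]}.items():
    for u,v in pts: print(n,np.round(px2w(s,u/1.5,v/1.5,.025 if 'ax' not in n else .01),3))
```

```text
[209, 132, 19, 23, 404] [0.4868 0.065  0.04  ]
[348, 140, 22, 22, 393] [ 0.4767 -0.1271  0.04  ]
gauge c [ 0.48175214 -0.03105279  0.04      ] sep 0.19231345308385378 yaw -92.99434383001136
green inner floor R edge [0.607 0.208 0.025]
green inner floor R edge [0.411 0.22  0.025]
green outer top [0.614 0.205 0.025]
green outer top [0.4   0.218 0.025]
green outer bottom [0.4   0.363 0.025]
green outer bottom [0.4   0.218 0.025]
red [ 0.605 -0.191  0.025]
red [ 0.395 -0.22   0.025]
red [ 0.409 -0.367  0.025]
yel [0.486 0.067 0.025]
yel [ 0.475 -0.134  0.025]
axle near ends [0.603 0.091 0.01 ]
axle near ends [ 0.599 -0.081  0.01 ]
```

Emit:
{"api": "play_rows", "payload": {
  "commands": [
    [[0,0,0,3.5,0.2,0,8.7],[0,0,0,7,0.5,0,8.7],[0,0,0,10,0.8,0,8.7],[0,0,0,13,1.2,0,8.7],[0,0,0,15,1.5,0,8.7],[0,0,0,15,1.5,0,8.7]]
  ]
}}

```text
clock: 2.93
tool_pos: [0.6015, 0.0031, 0.2452]
orientation: [179.9, 0.1, 0.1]
force: [-0.0, 0.6, 1.2]
opening: 0.0869
gripper_force: 0.0
```

Run:
```python
from h import *
ob=obs();s=wristify(ctrl.snapshot("wrist"),ob);save(s,"w2.png",1.5)
np.savez("w2.npz",color=s["color"],K=s["camera_matrix"],o=s["origin"],r=s["rotation"])
for d in ctrl.find_in(s,"axle_a")[:3]:
        b=d["bbox"];print(round(d["conf"],2),np.round(b).tolist(),np.round(px2w(s,b[0]+b[2]/2,b[1]+b[3]/2,0.01),3))
```

```text
{'clock': 2.9333, 'joint_pos': [18.9042, 13.0684, -7.3447, 0.0321, -69.6578, 71.1389], 'tool_pos': [0.6015, 0.0031, 0.2452], 'orientation': [179.9486, 0.0573, 0.0542], 'force': [-0.0381, 0.5649, 1.1637], 'opening': 0.0869, 'gripper_force': 0.0}
0.79 [288.0, 62.0, 27.0, 110.0] [ 0.674 -0.064  0.01 ]
0.7 [197.0, 38.0, 31.0, 128.0] [0.693 0.063 0.01 ]
```

View pics/w2.png

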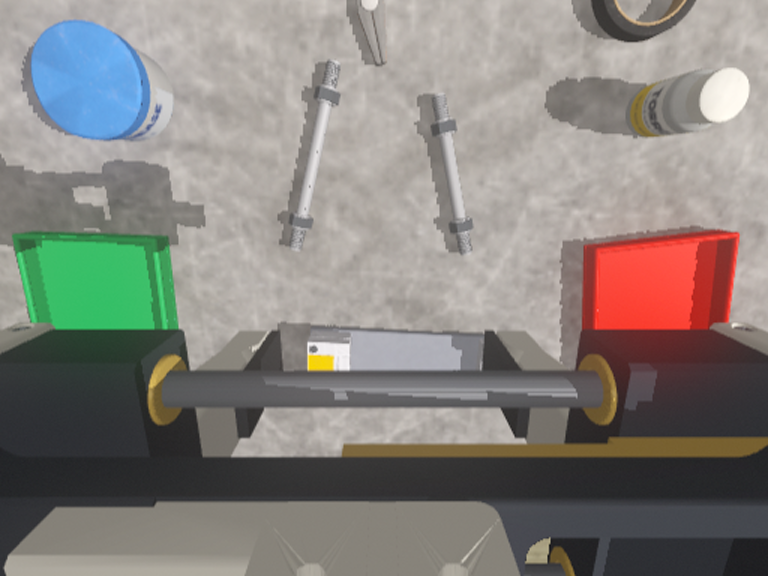

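The view shows the left axle from (332,62) to (295,250) and the right axle from (438,95) to (465,252), both clear of the bystanders. I'm measuring both.

Run:
```python
from h import *
z=np.load("w2.npz");s=dict(camera_matrix=z["K"],origin=z["o"],rotation=z["r"])
for n,p in {"L ends":[(332,60),(295,251)],"L nuts":[(327,96),(300.5,222)],"R ends":[(438,95),(465,254)],"R nuts":[(443.5,127.5),(459.5,224)]}.items():
    a,b=[px2w(s,u/1.5,v/1.5,.01) for u,v in p];d=a-b
    print(n,np.round(a,4),np.round(b,4),"c",np.round((a+b)/2,4),"len",round(np.linalg.norm(d),4),"yaw",np.degrees(np.arctan2(d[1],d[0])))
```

```text
L ends [0.7713 0.0471 0.01  ] [0.5999 0.0898 0.01  ] c [0.6856 0.0685 0.01  ] len 0.1766 yaw -14.001170750955833
L nuts [0.7421 0.0526 0.01  ] [0.6288 0.0827 0.01  ] c [0.6855 0.0677 0.01  ] len 0.1173 yaw -14.902179863720804
R ends [ 0.7431 -0.0478  0.01  ] [ 0.597  -0.0808  0.01  ] c [ 0.67   -0.0643  0.01  ] len 0.1498 yaw 12.69890487879827
R nuts [ 0.7157 -0.054   0.01  ] [ 0.627  -0.0736  0.01  ] c [ 0.6713 -0.0638  0.01  ] len 0.0908 yaw 12.463773754685727
```

Lengths come out at 0.177 (left) and 0.150 (right), and the nut spacings match (116 and 92 mm). I'll start with the right, short axle.

Emit:
{"api": "play_rows", "payload": {
  "commands": [
    [[0,0,-0.08,3,3,2,6],[0,0,-0.16,5.5,5.4,5,5],[0,0,-0.218,6.9,6.7,8.5,5],[0,0,-0.218,6.9,6.7,12,5],[0,0,-0.218,6.9,6.7,15.5,5],[0,0,-0.218,6.9,6.7,18.5,5],[0,0,-0.218,6.9,6.7,20,5],[0,0,-0.218,6.9,6.7,20,5]]
  ]
}}

```text
clock: 3.7
tool_pos: [0.6642, -0.0641, 0.0427]
orientation: [-179.9, 0.4, 12.5]
force: [-1.1, -0.9, -0.8]
opening: 0.0502
gripper_force: 0.0
```

Run:
```python
from h import *
obs();obs()
for n in ["scene","wrist"]:
    s=ctrl.snapshot(n);save(s,n+"3.png",1.5)
a=cv2.imread("pics/scene3.png")[200:450,300:650];b=cv2.imread("pics/wrist3.png")[100:500,150:650]
c=np.zeros((400,850,3),np.uint8);c[:250,:350]=a;c[:,350:]=b;cv2.imwrite("pics/c3.png",c[:,:850][:,50:])
obs()
```

```text
{'clock': 3.7, 'joint_pos': [11.1646, 29.0213, -11.9457, -0.0684, -49.421, 91.4089], 'tool_pos': [0.6642, -0.0641, 0.0427], 'orientation': [-179.9388, 0.3867, 12.529], 'force': [-1.0515, -0.933, -0.8381], 'opening': 0.0502, 'gripper_force': 0.0}
{'clock': 3.7, 'joint_pos': [11.1646, 29.0213, -11.9457, -0.0684, -49.421, 91.4089], 'tool_pos': [0.6642, -0.0641, 0.0427], 'orientation': [-179.9388, 0.3867, 12.529], 'force': [-1.0515, -0.933, -0.8381], 'opening': 0.0502, 'gripper_force': 0.0}
{'clock': 3.8, 'joint_pos': [11.148, 28.7848, -11.661, 0.0261, -49.5571, 91.4217], 'tool_pos': [0.6675, -0.0641, 0.0473], 'orientation': [179.9802, 0.0033, 12.5866], 'force': [0.9689, 0.725, 0.7374], 'opening': 0.0502, 'gripper_force': 0.0}
```

View pics/c3.png

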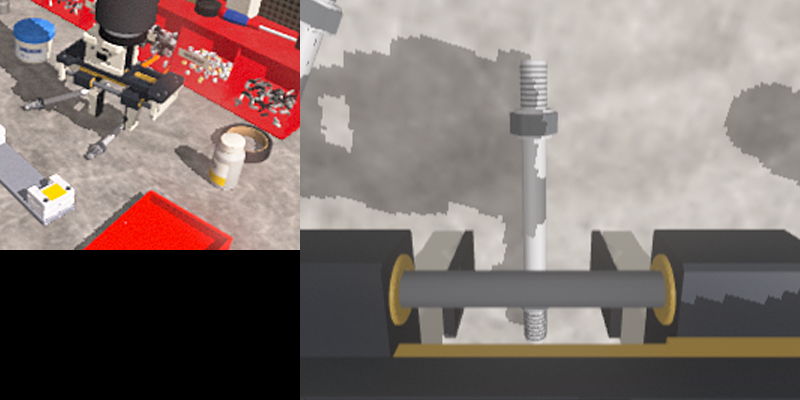

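The axle runs straight between the open fingers, with its ends at (533,60) and (535,340). I'll compute its exact offset from the settled pose.

Run:
```python
from h import *
ob=obs();s=wristify(ctrl.snapshot("wrist"),ob);obs()
a,b=[px2w(s,u/1.5,v/1.5,.01) for u,v in [(383,160),(386,440)]];d=a-b
print(a,b,(a+b)/2,np.linalg.norm(d),np.degrees(np.arctan2(d[1],d[0])))
```

```text
{'clock': 3.8, 'joint_pos': [11.148, 28.7848, -11.661, 0.0261, -49.5571, 91.4217], 'tool_pos': [0.6675, -0.0641, 0.0473], 'orientation': [179.9802, 0.0033, 12.5866], 'force': [0.9689, 0.725, 0.7374], 'opening': 0.0502, 'gripper_force': 0.0}
{'clock': 3.85, 'joint_pos': [11.1327, 28.7218, -11.598, 0.0327, -49.5557, 91.4295], 'tool_pos': [0.6684, -0.0641, 0.0485], 'orientation': [179.972, -0.1239, 12.5834], 'force': [0.1231, -0.5105, 0.6339], 'opening': 0.0498, 'gripper_force': 0.0}
[ 0.74516425 -0.04717139  0.01      ] [ 0.59596381 -0.08240016  0.01      ] [ 0.67056403 -0.06478578  0.01      ] 0.15330309888092636 13.285190991322626
```

Emit:
{"api": "play_rows", "payload": {
  "commands": [
    [[0,0,0,0.2,0,1.2,5],[0,0,0,0.2,0,2.4,5],[0,0,0,0.2,0,3.2,5],[0,0,0,0.2,0,3.6,5],[0,0,0,0.2,0,3.6,5],[0,0,0,0.2,0,3.6,5]]
  ]
}}

```text
clock: 4.35
tool_pos: [0.6695, -0.0647, 0.0103]
orientation: [180.0, 0.0, 12.5]
force: [0.2, 0.3, -0.0]
opening: 0.0496
gripper_force: 0.0
```

Emit:
{"api": "play_rows", "payload": {
  "commands": [
    [[0,0,0,0.05,0,0.4,4],[0,0,0,0.05,0,0.7,3],[0,0,0,0.05,0,0.7,1.2],[0,0,0,0.05,0,0.7,0.8],[0,0,0,0.05,0,0.7,0.6],[0,0,0,0.05,0,0.7,0.6],[0,0,0,0.05,0,0.7,0.6],[0,0,0,0.05,0,0.7,0.6]]
  ]
}}

```text
clock: 5.02
tool_pos: [0.6702, -0.0644, 0.0037]
orientation: [180.0, -0.0, 12.5]
force: [-0.7, 0.1, 0.9]
opening: 0.0108
gripper_force: 30.0
```

Emit:
{"api": "play_rows", "payload": {
  "commands": [
    [[0,0,0,0,0,-1,0.6],[0,0,0,0,0,-3,0.6],[0,0,0.1,-1,-0.5,-5.5,0.6],[0,0,0.22,-3,-1.2,-8,0.6],[0,0,0.34,-5.5,-2.2,-10,0.6],[0,0,0.46,-8,-3.2,-11,0.6],[0,0,0.58,-10.5,-4.2,-11,0.6],[0,0,0.7,-13,-5.3,-11,0.6]]
  ]
}}

```text
clock: 5.68
tool_pos: [0.5309, -0.0407, 0.1151]
orientation: [-179.9, -0.1, -28.0]
force: [-0.8, 0.7, -0.7]
opening: 0.011
gripper_force: 30.0
```

Emit:
{"api": "play_rows", "payload": {
  "commands": [
    [[0,0,0.12,-1.5,0.4,0,0.6],[0,0,0.24,-3,0.8,0,0.6],[0,0,0.36,-4.2,1.2,0,0.6],[0,0,0.48,-4.86,1.42,0,0.6],[0,0,0.6,-4.86,1.42,0,0.6],[0,0,0.72,-4.86,1.42,0,0.6],[0,0,0.84,-4.86,1.42,0,0.6],[0,0,0.96,-4.86,1.42,0,0.6]]
  ]
}}

```text
clock: 6.35
tool_pos: [0.482, -0.0308, 0.1144]
orientation: [-179.9, 0.0, -82.9]
force: [-0.2, -0.3, -0.9]
opening: 0.0112
gripper_force: 30.0
```

Emit:
{"api": "play_rows", "payload": {
  "commands": [
    [[0,0,0.1,0,0,0,0.6],[0,0,0.18,0,0,0,0.6],[0,0,0.18,0,0,0,0.6],[0,0,0.18,0,0,0,0.6]]
  ]
}}

```text
clock: 6.68
tool_pos: [0.4821, -0.0309, 0.1141]
orientation: [-180.0, 0.0, -92.8]
force: [0.0, -1.0, -1.7]
opening: 0.0105
gripper_force: 30.0
```

Run:
```python
from h import *
ob=obs();s=wristify(ctrl.snapshot("wrist"),ob);save(s,"w4.png",1.5)
np.savez("w4.npz",color=s["color"],K=s["camera_matrix"],o=s["origin"],r=s["rotation"],t=ob["tool_pos"])
hsv=cv2.cvtColor(s["color"],cv2.COLOR_RGB2HSV);m=cv2.inRange(hsv,(20,120,120),(35,255,255));n,l,st,c=cv2.connectedComponentsWithStats(m)
for i in range(1,n):
    if st[i,4]>60: print(st[i].tolist(),np.round(px2w(s,*c[i],.04),4))
```

```text
{'clock': 6.6833, 'joint_pos': [19.7256, 8.6858, -31.8633, -0.0019, -49.4164, -22.4974], 'tool_pos': [0.4821, -0.0309, 0.1141], 'orientation': [-179.9687, 0.0145, -92.773], 'force': [0.0354, -0.9761, -1.7026], 'opening': 0.0105, 'gripper_force': 29.9916}
[238, 70, 37, 34, 1198] [ 0.4764 -0.1268  0.04  ]
[224, 236, 6, 47, 162] [0.5128 0.03   0.04  ]
[280, 236, 6, 47, 137] [0.4569 0.0326 0.04  ]
[94, 291, 301, 14, 2938] [0.4826 0.0775 0.04  ]
```

View pics/w4.png

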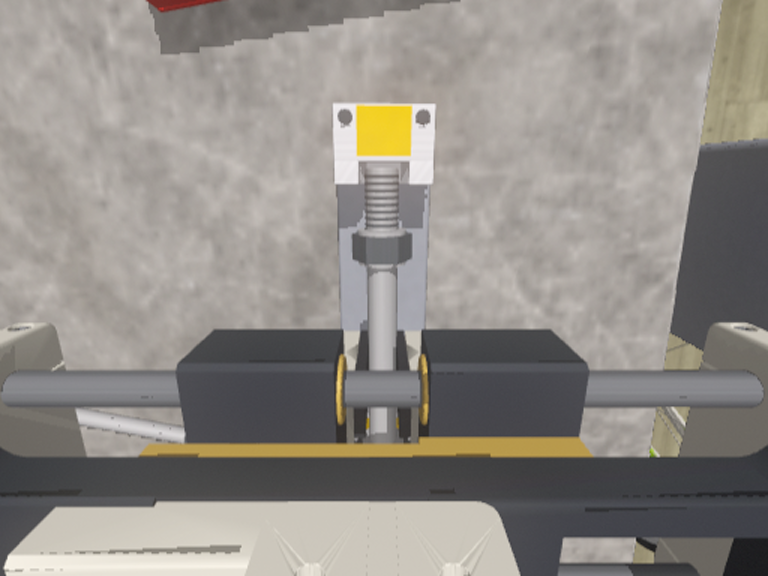

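The axle's far end at (381,165) sits in line with the gauge pocket, and the yellow patch at (384,130) agrees with the first measurement. I'm checking where the axle sits in the hand.

Run:
```python
from h import *
z=np.load("w4.npz");s=dict(camera_matrix=z["K"],origin=z["o"],rotation=z["r"]);t=z["t"]
Rt=R.from_euler("xyz",[180,0,-92.8],degrees=True).as_matrix()
for n,u,v,zz in [("end",381.5,164,.1265),("nut outer edge",381.5,231,.1305),("nut inner edge",382,264,.1305),("patch",384,130,.04),("block inner",384,184,.04)]:
    p=px2w(s,u/1.5,v/1.5,zz);print(n,np.round(p,4),np.round(Rt.T@(p-t),4))
```

```text
end [ 0.4782 -0.1074  0.1265] [ 0.0766  0.0001 -0.0124]
nut outer edge [ 0.4793 -0.0844  0.1305] [ 0.0536  0.0002 -0.0164]
nut inner edge [ 0.4797 -0.0724  0.1305] [ 0.0416  0.0003 -0.0164]
patch [ 0.476  -0.1269  0.04  ] [0.0962 0.0013 0.0741]
block inner [ 0.4774 -0.0984  0.04  ] [0.0676 0.0014 0.0741]
```

Emit:
{"api": "play_rows", "payload": {
  "commands": [
    [[0,0,0,-0.1,0.1,1.5,0.6],[0,0,0,-0.1,0.1,3.5,0.6],[0,0,0,-0.1,0.1,5.2,0.6],[0,0,0,-0.1,0.1,6.3,0.6],[0,0,0,-0.1,0.1,6.8,0.6],[0,0,0,-0.1,0.1,6.8,0.6]]
  ]
}}

```text
clock: 7.23
tool_pos: [0.4804, -0.0301, 0.0447]
orientation: [179.9, -0.0, -92.8]
force: [-0.1, 0.2, -0.8]
opening: 0.011
gripper_force: 30.0
```

Emit:
{"api": "play_rows", "payload": {
  "commands": [
    [[0,0,0,0,0,0.2,0.6],[0,0,0,0,0,0.5,0.6],[0,0,0,0,0,0.7,0.6],[0,0,0,0,0,0.9,0.6],[0,0,0,0,0,0.9,0.6]]
  ]
}}

```text
clock: 7.65
tool_pos: [0.481, -0.0298, 0.0365]
orientation: [-180.0, 0.0, -92.9]
force: [0.2, -0.9, -2.6]
opening: 0.0108
gripper_force: 30.0
```

Emit:
{"api": "play_rows", "payload": {
  "commands": [
    [[0,0,0,0,0,0.2,0.6],[0,0,0,0,0,0.4,0.6],[0,0,0,0,0,0.6,0.6],[0,0,0,0,0,0.8,0.6],[0,0,0,0,0,0.9,0.6],[0,0,0,0,0,0.9,0.6],[0,0,0,0,0,0.9,0.6]]
  ]
}}

```text
clock: 8.23
tool_pos: [0.481, -0.0299, 0.0275]
orientation: [180.0, -0.0, -92.9]
force: [-0.5, 0.4, -1.3]
opening: 0.0107
gripper_force: 30.0
```

Shaft at about 34 mm with no contact. I'll lower it a little more until it touches.

Emit:
{"api": "play_rows", "payload": {
  "commands": [
    [[0,0,0,0,0,0.1,0.6],[0,0,0,0,0,0.15,0.6],[0,0,0,0,0,0.2,0.6],[0,0,0,0,0,0.2,0.6],[0,0,0,0,0,0.2,0.6],[0,0,0,0,0,0.2,0.6]]
  ]
}}

```text
clock: 8.73
tool_pos: [0.4811, -0.0299, 0.0256]
orientation: [-180.0, 0.0, -92.9]
force: [-0.3, -0.7, -0.5]
opening: 0.0105
gripper_force: 30.0
```

Run:
```python
from h import *
obs();s=ctrl.snapshot("scene")
im=cv2.cvtColor(s["color"],cv2.COLOR_RGB2BGR)[190:300,190:330];cv2.imwrite("pics/c5.png",cv2.resize(im,None,fx=4,fy=4,interpolation=cv2.INTER_CUBIC))
```

```text
{'clock': 8.7333, 'joint_pos': [19.8944, 16.1192, -37.4679, 0.0028, -36.4078, -22.8164], 'tool_pos': [0.4811, -0.0299, 0.0256], 'orientation': [-179.9947, 0.0005, -92.9198], 'force': [-0.2913, -0.6906, -0.4789], 'opening': 0.0105, 'gripper_force': 29.9914}
```

View pics/c5.png

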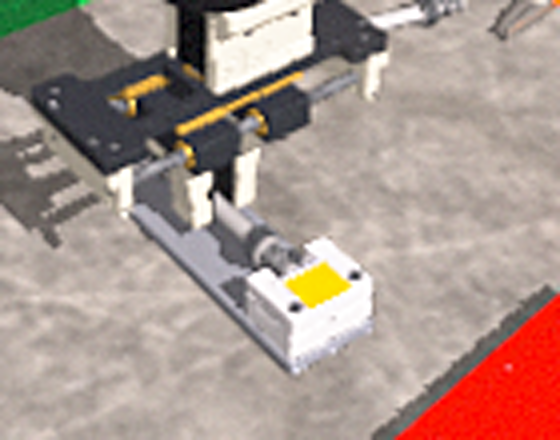

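The crop shows the shaft end seated in the pocket below the block top at (290,260), the TCP reads level at 25.6 mm, and there is no force. The short axle fits, so it goes to the green tray. Lifting straight up first.

Emit:
{"api": "play_rows", "payload": {
  "commands": [
    [[0,0,0,0,0,-1,0.6],[0,0,0,0,0,-3,0.6],[0,0,0,0,0,-5.5,0.6],[0,0,-0.1,-2,-0.1,-7.5,0.6],[0,0,-0.22,-5,-0.3,-8,0.6],[0,0,-0.34,-8.5,-0.5,-8,0.6],[0,0,-0.46,-12,-0.7,-8,0.6],[0,0,-0.58,-15.5,-0.8,-8,0.6]]
  ]
}}

```text
clock: 9.45
tool_pos: [0.497, 0.126, 0.106]
orientation: [-179.9, 0.0, -59.4]
force: [1.4, -0.8, -1.5]
opening: 0.0108
gripper_force: 30.0
```

Emit:
{"api": "play_rows", "payload": {
  "commands": [
    [[0,0,-0.12,-2.6,-1.8,0,0.6],[0,0,-0.24,-5.2,-3.6,0,0.6],[0,0,-0.36,-7.8,-5.5,0,0.6],[0,0,-0.48,-10.3,-7.3,0,0.6],[0,0,-0.6,-12.2,-8.7,0,0.6],[0,0,-0.72,-12.9,-9.2,0,0.6],[0,0,-0.84,-12.9,-9.2,0,0.6],[0,0,-0.96,-12.9,-9.2,0,0.6]]
  ]
}}

```text
clock: 10.12
tool_pos: [0.511, 0.2832, 0.1049]
orientation: [180.0, 0.0, -4.3]
force: [-0.0, 0.4, -1.0]
opening: 0.0109
gripper_force: 30.0
```

Run:
```python
from h import *
ob=obs();s=wristify(ctrl.snapshot("wrist"),ob);save(s,"w6.png",1.5)
np.savez("w6.npz",color=s["color"],K=s["camera_matrix"],o=s["origin"],r=s["rotation"])
```

```text
{'clock': 10.1167, 'joint_pos': [48.1534, 18.2334, -20.0428, -0.0121, -51.7723, 37.5731], 'tool_pos': [0.511, 0.2832, 0.1049], 'orientation': [179.9673, 0.0371, -4.281], 'force': [-0.012, 0.4308, -0.9993], 'opening': 0.0109, 'gripper_force': 29.9904}
```

View pics/w6.png

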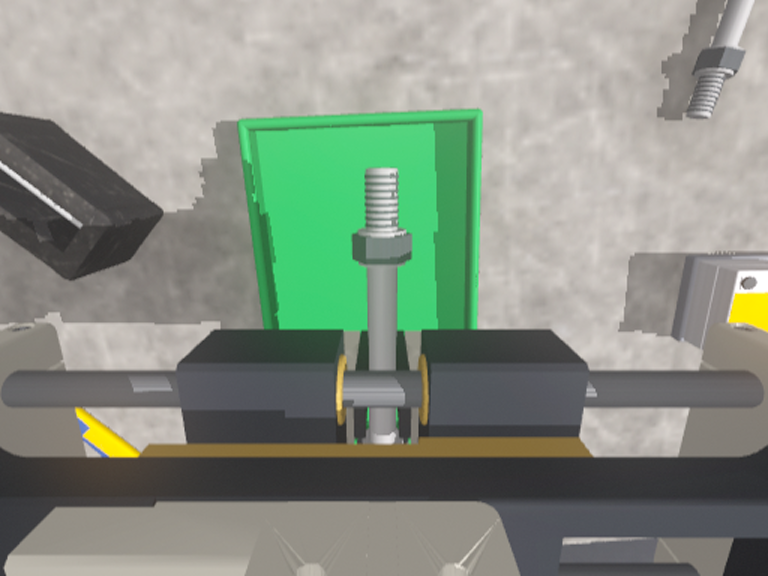

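The axle hangs over the green tray floor, in line with the tray, at (382,170-440). The pedal at (0-160,115-280) is off to the left and clear. Lowering now.

Emit:
{"api": "play_rows", "payload": {
  "commands": [
    [[0,0,0,0,0,1.5,0.6],[0,0,0,0,0,4,0.6],[0,0,0,0,0,6.5,0.6],[0,0,0,0,0,8,0.6],[0,0,0,0,0,9,0.6],[0,0,0,0,0,9.5,0.6],[0,0,0,0,0,9.5,0.6],[0,0,0,0,0,9.5,0.6]]
  ]
}}

```text
clock: 10.83
tool_pos: [0.5117, 0.2826, 0.0111]
orientation: [-180.0, -0.0, -4.7]
force: [0.5, 0.1, -0.9]
opening: 0.0108
gripper_force: 30.0
```

Emit:
{"api": "play_rows", "payload": {
  "commands": [
    [[0,0,0,0,0,0.15,0.6],[0,0,0,0,0,0.3,0.6],[0,0,0,0,0,0.35,0.6],[0,0,0,0,0,0.35,0.6],[0,0,0,0,0,0.35,0.6]]
  ]
}}

```text
clock: 11.25
tool_pos: [0.5116, 0.2827, 0.0077]
orientation: [-180.0, -0.0, -4.7]
force: [-0.8, 0.2, 2.4]
opening: 0.0109
gripper_force: 30.0
```

Emit:
{"api": "play_rows", "payload": {
  "commands": [
    [[0,0,0,0,0,0,1.3],[0,0,0,0,0,0,1.6],[0,0,0,0,0,0,2.4],[0,0,0,0,0,0,3.2],[0,0,0,0,0,0,3.2],[0,0,0,0,0,0,3.2]]
  ]
}}

```text
clock: 11.75
tool_pos: [0.5112, 0.2822, 0.007]
orientation: [180.0, 0.0, -4.7]
force: [0.3, 0.2, -0.0]
opening: 0.0315
gripper_force: 0.0
```

Emit:
{"api": "play_rows", "payload": {
  "commands": [
    [[0,0,0,0,0,-1,3.2],[0,0,0,0,0,-2.5,3.2],[0,0,0,0,0,-5,3.2],[0,0,0,0,0,-8,3.2],[0,0,0,0,0,-11,3.2],[0,0,0,0,0,-13,4],[0,0,0,0,0,-13,5],[0,0,0,0,0,-13,5]]
  ]
}}

```text
clock: 12.42
tool_pos: [0.5119, 0.2829, 0.1393]
orientation: [-179.8, -0.1, -4.7]
force: [-0.3, -0.3, -1.8]
opening: 0.0461
gripper_force: 0.0
```

Run:
```python
from h import *
ob=obs()
s=ctrl.snapshot("scene");save(s,"s7.png",1.5)
for d in ctrl.find_in(s,"axle_a")[:3]:
    b=d["bbox"];print(round(d["conf"],2),np.round(b).tolist(),np.round(px2w(s,b[0]+b[2]/2,b[1]+b[3]/2,0.012),3))
```

```text
{'clock': 12.4167, 'joint_pos': [48.0773, 16.1078, -17.9283, 0.0034, -55.7495, 37.2375], 'tool_pos': [0.5119, 0.2829, 0.1393], 'orientation': [-179.831, -0.132, -4.6835], 'force': [-0.3151, -0.2955, -1.7997], 'opening': 0.0461, 'gripper_force': 0.0}
0.73 [160.0, 171.0, 46.0, 27.0] [0.516 0.286 0.012]
0.68 [207.0, 210.0, 77.0, 73.0] [ 0.485 -0.033  0.012]
0.56 [252.0, 188.0, 56.0, 17.0] [0.692 0.065 0.012]
```

View pics/s7.png

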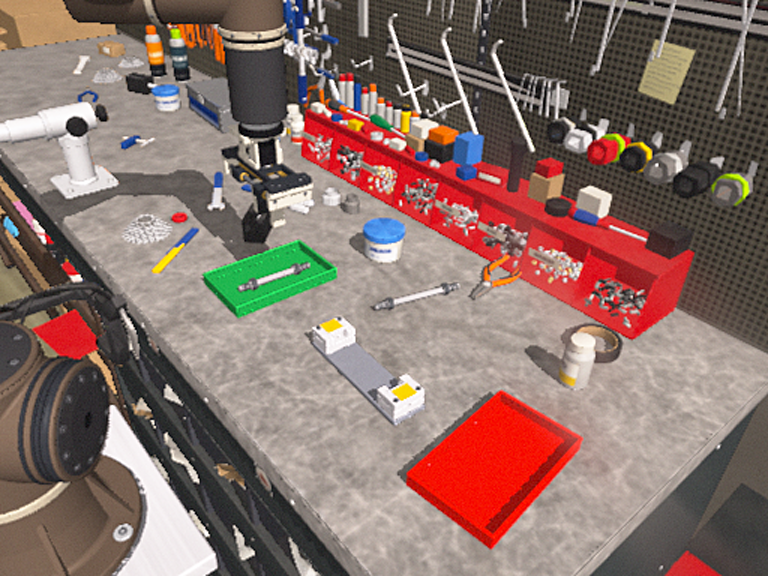

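The scene picture shows the short axle flat in the green tray at (275,277), the long one untouched at (417,296), and the bystanders in place. That uses my tenth picture, so from here I work from numbers. Going to the long axle.

Emit:
{"api": "play_rows", "payload": {
  "commands": [
    [[0,0,0.05,1.8,1.9,0,5],[0,0,0.1,4.4,4.6,0,5],[0,0,0.169,7.2,7.5,0,5],[0,0,0.169,10,10.5,0,5],[0,0,0.169,12.8,13.5,0,5],[0,0,0.169,15.4,16.2,0,5],[0,0,0.169,17.6,18.4,0,5],[0,0,0.169,19.1,19.95,0,5]]
  ]
}}

```text
clock: 13.18
tool_pos: [0.6861, 0.0649, 0.135]
orientation: [179.9, 0.1, -14.5]
force: [0.6, 1.3, 1.6]
opening: 0.0497
gripper_force: 0.0
```

Emit:
{"api": "play_rows", "payload": {
  "commands": [
    [[0,0,0,0,0,2,5],[0,0,0,0,0,5,5],[0,0,0,0,0,7.5,5],[0,0,0,0,0,8.8,5],[0,0,0,0,0,8.8,5],[0,0,0,0,0,8.8,5]]
  ]
}}

```text
clock: 13.68
tool_pos: [0.6849, 0.0677, 0.0482]
orientation: [179.9, 0.1, -14.3]
force: [0.7, 0.2, 1.0]
opening: 0.0499
gripper_force: 0.0
```

Run:
```python
from h import *
ctrl.snapshot("scene")
ob=obs();s=wristify(ctrl.snapshot("wrist"),ob);save(s,"w8.png",1)
for d in ctrl.find_in(s,"axle_a")[:3]:
    b=d["bbox"];print(round(d["conf"],2),np.round(b,1).tolist())
# steel-shaft: nut (dark) and shaft columns along the rows ahead of the gripper
g=cv2.cvtColor(s["color"],cv2.COLOR_RGB2GRAY)
for v in range(70,222,8): print(v,g[v,225:285:3].tolist())
```

```text
{'clock': 13.7333, 'joint_pos': [21.8416, 30.0856, -8.9156, 0.0412, -50.9884, 53.8051], 'tool_pos': [0.6859, 0.0681, 0.0497], 'orientation': [179.9803, -0.0274, -14.3273], 'force': [0.3033, 0.7921, -0.0247], 'opening': 0.05, 'gripper_force': 0.0}
0.9 [241.4, 94.7, 32.2, 200.8]
70 [189, 186, 175, 172, 178, 180, 178, 176, 177, 185, 190, 190, 189, 189, 190, 190, 190, 189, 191, 135]
78 [190, 184, 182, 182, 185, 186, 181, 176, 177, 178, 181, 182, 182, 181, 182, 185, 184, 182, 188, 195]
86 [190, 189, 190, 186, 183, 185, 185, 183, 183, 183, 181, 180, 186, 188, 190, 193, 197, 194, 189, 188]
94 [189, 184, 180, 178, 176, 177, 179, 182, 174, 177, 178, 186, 177, 182, 181, 181, 183, 183, 182, 187]
102 [193, 185, 154, 128, 129, 133, 131, 129, 113, 133, 155, 175, 189, 163, 184, 185, 186, 187, 187, 190]
110 [192, 191, 186, 130, 126, 129, 132, 132, 102, 124, 145, 164, 161, 149, 185, 189, 193, 192, 188, 183]
118 [185, 183, 164, 131, 129, 127, 128, 129, 99, 120, 139, 156, 150, 151, 199, 200, 192, 185, 180, 180]
126 [183, 180, 177, 126, 125, 126, 128, 130, 123, 157, 169, 191, 203, 170, 184, 179, 176, 17
[... 461 characters left out ...]
 132, 130, 139, 182, 210, 234, 218, 194, 195, 189, 184, 180, 177, 175]
174 [182, 188, 194, 141, 139, 136, 133, 130, 141, 184, 211, 235, 217, 177, 173, 173, 175, 177, 180, 172]
182 [128, 184, 187, 186, 132, 130, 130, 128, 140, 184, 211, 233, 215, 179, 176, 178, 179, 179, 182, 183]
190 [128, 187, 191, 133, 132, 133, 134, 131, 141, 185, 211, 156, 214, 178, 176, 176, 177, 179, 182, 184]
198 [128, 162, 183, 130, 127, 130, 131, 128, 141, 186, 213, 232, 213, 191, 190, 189, 187, 186, 187, 189]
206 [126, 128, 128, 124, 125, 125, 128, 131, 138, 187, 213, 210, 211, 181, 184, 185, 186, 187, 186, 185]
214 [125, 125, 130, 131, 130, 131, 130, 132, 133, 149, 152, 147, 213, 172, 173, 173, 171, 170, 169, 171]
```

Run:
```python
from h import *
ob=obs();s=wristify(ctrl.snapshot("wrist"),ob)
Rt=R.from_euler("xyz",ob["orientation"],degrees=True).as_matrix();t=np.array(ob["tool_pos"])
for u,v,z in [(257,95.5,.012),(256.5,295.5,.012),(256.5,132,.015),(256.5,148,.015),(256.5,198,.013)]: print(v,np.round(Rt.T@(px2w(s,u,v,z)-t),4))
```

```text
{'clock': 13.8333, 'joint_pos': [21.845, 29.9951, -8.8881, 0.0306, -50.9708, 53.803], 'tool_pos': [0.6865, 0.0684, 0.0508], 'orientation': [-179.933, -0.1318, -14.3328], 'force': [0.3199, -0.0329, 1.3819], 'opening': 0.0499, 'gripper_force': 0.0}
95.5 [0.0869 0.0017 0.039 ]
295.5 [-0.0771  0.0017  0.0387]
132 [0.062  0.0013 0.036 ]
148 [0.0506 0.0014 0.036 ]
198 [0.0119 0.0015 0.0379]
```

Emit:
{"api": "play_rows", "payload": {
  "commands": [
    [[0,0,0,-0.05,0.1,1.2,5],[0,0,0,-0.05,0.1,2.4,5],[0,0,0,-0.05,0.1,3.4,5],[0,0,0,-0.05,0.1,4,5],[0,0,0,-0.05,0.1,4,4],[0,0,0,-0.05,0.1,4,4]]
  ]
}}

```text
clock: 14.38
tool_pos: [0.6843, 0.0669, 0.0082]
orientation: [179.9, 0.1, -14.4]
force: [0.2, 0.5, 1.0]
opening: 0.0428
gripper_force: 0.0
```

Emit:
{"api": "play_rows", "payload": {
  "commands": [
    [[0,0,0,0.05,0,0.3,4],[0,0,0,0.05,0,0.5,3],[0,0,0,0.05,0,0.5,1.2],[0,0,0,0.05,0,0.5,0.8],[0,0,0,0.05,0,0.5,0.6],[0,0,0,0.05,0,0.5,0.6],[0,0,0,0.05,0,0.5,0.6],[0,0,0,0.05,0,0.5,0.6]]
  ]
}}

```text
clock: 15.05
tool_pos: [0.6854, 0.0671, 0.0044]
orientation: [-180.0, -0.0, -14.4]
force: [0.2, -0.1, 1.3]
opening: 0.0109
gripper_force: 30.0
```

Emit:
{"api": "play_rows", "payload": {
  "commands": [
    [[0,0,0,0,0,-1,0.6],[0,0,0,0,0,-3,0.6],[0,0,0.1,-1,0.8,-5.5,0.6],[0,0,0.22,-3,2.4,-8,0.6],[0,0,0.34,-5.5,4.5,-10,0.6],[0,0,0.46,-8,6.6,-11,0.6],[0,0,0.58,-10.6,8.8,-11,0.6],[0,0,0.7,-13.2,11,-11,0.6]]
  ]
}}

```text
clock: 15.72
tool_pos: [0.5288, -0.0074, 0.1154]
orientation: [-179.9, -0.0, -54.8]
force: [-0.7, -0.5, -1.8]
opening: 0.0108
gripper_force: 30.0
```

Emit:
{"api": "play_rows", "payload": {
  "commands": [
    [[0,0,0.12,-0.3,1.8,0,0.6],[0,0,0.24,-0.6,3.4,0,0.6],[0,0,0.36,-0.9,4.7,0,0.6],[0,0,0.48,-0.95,5.36,0,0.6],[0,0,0.59,-0.95,5.36,0,0.6],[0,0,0.67,-0.95,5.36,0,0.6],[0,0,0.67,-0.95,5.36,0,0.6],[0,0,0.67,-0.95,5.36,0,0.6]]
  ]
}}

```text
clock: 16.38
tool_pos: [0.4807, -0.0304, 0.1145]
orientation: [-180.0, 0.0, -92.7]
force: [0.1, 0.2, -1.9]
opening: 0.0107
gripper_force: 30.0
```

Run:
```python
from h import *
ob=obs();s=wristify(ctrl.snapshot("wrist"),ob);save(s,"w9.png",1)
Rt=R.from_euler("xyz",ob["orientation"],degrees=True).as_matrix();t=np.array(ob["tool_pos"])
hsv=cv2.cvtColor(s["color"],cv2.COLOR_RGB2HSV);m=cv2.inRange(hsv,(20,120,120),(35,255,255));n,l,st,c=cv2.connectedComponentsWithStats(m)
for i in range(1,n):
    if st[i,4]>60 and st[i,1]<200: p=px2w(s,*c[i],.04);print(st[i].tolist(),np.round(p,4),np.round(Rt.T@(p-t),4))
for d in ctrl.find_in(s,"axle_a")[:3]:
    b=d["bbox"];print(round(d["conf"],2),np.round(b,1).tolist())
g=cv2.cvtColor(s["color"],cv2.COLOR_RGB2GRAY)
print([(v,int(g[v,250]),int(g[v,242])) for v in range(70,190,3)])
print([(u,int(g[185,u])) for u in range(236,275,2)])
```

```text
{'clock': 16.3833, 'joint_pos': [19.8503, 8.5343, -31.985, -0.0009, -49.4591, -22.563], 'tool_pos': [0.4807, -0.0304, 0.1145], 'orientation': [-179.9803, 0.0089, -92.7133], 'force': [0.1492, 0.2054, -1.8885], 'opening': 0.0107, 'gripper_force': 29.9929}
[236, 70, 37, 33, 864] [ 0.4769 -0.1298  0.04  ] [ 0.0995 -0.0009  0.0745]
0.94 [235.2, 86.0, 40.8, 208.2]
[(70, 199, 200), (73, 200, 200), (76, 199, 200), (79, 200, 200), (82, 200, 200), (85, 200, 200), (88, 186, 199), (91, 164, 199), (94, 162, 199), (97, 132, 200), (100, 181, 200), (103, 117, 224), (106, 163, 197), (109, 162, 141), (112, 130, 140), (115, 180, 140), (118, 125, 140), (121, 155, 134), (124, 170, 130), (127, 112, 128), (130, 180, 155), (133, 185, 153), (136, 116, 95), (139, 116, 94), (142, 115, 94), (145, 114, 92), (148, 114, 93), (151, 113, 91), (154, 173, 155), (157, 133, 169), (160, 133, 169), (163, 179, 169), (166, 180, 171), (169, 180, 170), (172, 180, 169), (175, 180, 169), (178, 180, 169), (181, 180, 168), (184, 179, 168), (187, 179, 169)]
[(236, 170), (238, 170), (240, 169), (242, 169), (244, 167), (246, 141), (248, 159), (250, 179), (252, 187), (254, 192), (256, 195), (258, 193), (260, 186), (262, 171), (264, 151), (266, 169), (268, 168), (270, 169), (272, 168), (274, 170)]
```

Emit:
{"api": "play_rows", "payload": {
  "commands": [
    [[0,0,0,0,0,1.5,0.6],[0,0,0,0,0,3.5,0.6],[0,0,0,0,0,5.2,0.6],[0,0,0,0,0,6.3,0.6],[0,0,0,0,0,6.8,0.6],[0,0,0,0,0,6.8,0.6],[0,0,0,0,0,6.8,0.6]]
  ]
}}

```text
clock: 17.07
tool_pos: [0.481, -0.0303, 0.0463]
orientation: [180.0, -0.0, -92.8]
force: [-0.1, 0.3, -1.8]
opening: 0.0109
gripper_force: 30.0
```

Emit:
{"api": "play_rows", "payload": {
  "commands": [
    [[0,0,0,0,0,0.1,0.6],[0,0,0,0,0,0.2,0.6],[0,0,0,0,0,0.3,0.6],[0,0,0,0,0,0.4,0.6],[0,0,0,0,0,0.4,0.6]]
  ]
}}

```text
clock: 17.48
tool_pos: [0.4808, -0.0303, 0.0421]
orientation: [-180.0, 0.0, -92.9]
force: [-1.0, 0.6, -2.4]
opening: 0.0109
gripper_force: 30.0
```

Emit:
{"api": "play_rows", "payload": {
  "commands": [
    [[0,0,0,0,0,0.05,0.6],[0,0,0,0,0,0.1,0.6],[0,0,0,0,0,0.15,0.6],[0,0,0,0,0,0.15,0.6],[0,0,0,0,0,0.15,0.6]]
  ]
}}

```text
clock: 17.9
tool_pos: [0.4808, -0.0303, 0.0405]
orientation: [180.0, -0.0, -92.9]
force: [-0.5, 0.4, -2.2]
opening: 0.0108
gripper_force: 30.0
```

Emit:
{"api": "play_rows", "payload": {
  "commands": [
    [[0,0,0,0,0,0.05,0.6],[0,0,0,0,0,0.1,0.6],[0,0,0,0,0,0.1,0.6],[0,0,0,0,0,0.1,0.6]]
  ]
}}

```text
clock: 18.23
tool_pos: [0.4809, -0.0303, 0.0401]
orientation: [-180.0, -0.0, -92.8]
force: [-2.5, -0.4, 6.7]
opening: 0.0114
gripper_force: 30.0
```

Contact at shaft height of about 46 mm: it rests on top, so it is too long. Holding briefly, then lifting and moving to the red tray.

Emit:
{"api": "play_rows", "payload": {
  "commands": [
    [[0,0,0,0,0,0.03,0.6],[0,0,0,0,0,0.03,0.6],[0,0,0,0,0,0.03,0.6],[0,0,0,0,0,0.03,0.6],[0,0,0,0,0,0.03,0.6],[0,0,0,0,0,0.03,0.6]]
  ]
}}

```text
clock: 18.73
tool_pos: [0.481, -0.0303, 0.04]
orientation: [-180.0, -0.0, -92.8]
force: [-3.5, 0.8, 7.4]
opening: 0.0108
gripper_force: 30.0
```

Emit:
{"api": "play_rows", "payload": {
  "commands": [
    [[0,0,0,0,0,-1,0.6],[0,0,0,0,0,-3,0.6],[0,0,-0.1,0.5,-0.1,-5.5,0.6],[0,0,-0.22,2.5,-0.4,-7,0.6],[0,0,-0.34,5,-0.8,-7,0.6],[0,0,-0.46,7.5,-1.2,-7,0.6],[0,0,-0.58,10,-1.6,-7,0.6],[0,0,-0.7,12.5,-2,-7,0.6]]
  ]
}}

```text
clock: 19.4
tool_pos: [0.4945, -0.1572, 0.1094]
orientation: [-180.0, -0.0, -52.4]
force: [0.6, -0.1, -2.5]
opening: 0.0109
gripper_force: 30.0
```

Emit:
{"api": "play_rows", "payload": {
  "commands": [
    [[0,0,-0.12,2,1.2,0,0.6],[0,0,-0.24,4,2.4,0,0.6],[0,0,-0.36,6,3.6,0,0.6],[0,0,-0.48,8,4.8,0,0.6],[0,0,-0.6,9.6,5.7,0,0.6],[0,0,-0.72,10.3,6.07,0,0.6],[0,0,-0.84,10.3,6.07,0,0.6],[0,0,-0.96,10.3,6.07,0,0.6]]
  ]
}}

```text
clock: 20.07
tool_pos: [0.5082, -0.2756, 0.1087]
orientation: [-180.0, 0.0, 2.5]
force: [0.3, 0.4, -2.7]
opening: 0.0109
gripper_force: 30.0
```

Emit:
{"api": "play_rows", "payload": {
  "commands": [
    [[0,0,-0.1,0,0,0,0.6],[0,0,-0.1,0,0,0,0.6],[0,0,-0.1,0,0,0,0.6]]
  ]
}}

```text
clock: 20.32
tool_pos: [0.5084, -0.2749, 0.1091]
orientation: [-180.0, 0.0, 7.8]
force: [0.4, 0.6, -1.3]
opening: 0.0109
gripper_force: 30.0
```

Run:
```python
from h import *
ob=obs();s=wristify(ctrl.snapshot("wrist"),ob)
Rt=R.from_euler("xyz",ob["orientation"],degrees=True).as_matrix();t=np.array(ob["tool_pos"])
hsv=cv2.cvtColor(s["color"],cv2.COLOR_RGB2HSV)
m=cv2.inRange(hsv,(0,150,60),(8,255,255))|cv2.inRange(hsv,(172,150,60),(180,255,255));m[218:]=0
n,l,st,c=cv2.connectedComponentsWithStats(m);i=1+np.argmax(st[1:,4]);print(st[i].tolist())
for v in range(st[i,1]+2,215,14):
    u=np.where(l[v]==i)[0];a,b=px2w(s,u[0],v,.025),px2w(s,u[-1],v,.025)
    print(v,u[0],u[-1],np.round(Rt.T@(a-t),3)[:2],np.round(Rt.T@(b-t),3)[:2])
```

```text
{'clock': 20.3167, 'joint_pos': [-9.017, 17.4306, -20.6068, -0.0049, -51.9818, 106.8057], 'tool_pos': [0.5084, -0.2749, 0.1091], 'orientation': [-179.9907, 0.0173, 7.7857], 'force': [0.4328, 0.583, -1.3014], 'opening': 0.0109, 'gripper_force': 29.9944}
[186, 76, 160, 142, 17965]
78 186 320 [ 0.104 -0.058] [0.104 0.055]
92 187 344 [ 0.093 -0.058] [0.093 0.077]
106 187 343 [ 0.081 -0.059] [0.081 0.077]
120 188 341 [ 0.07  -0.059] [0.07  0.076]
134 189 340 [ 0.058 -0.059] [0.058 0.076]
148 189 339 [ 0.045 -0.06 ] [0.045 0.077]
162 190 337 [ 0.032 -0.06 ] [0.032 0.076]
176 191 336 [ 0.019 -0.06 ] [0.019 0.076]
190 191 334 [ 0.006 -0.06 ] [0.006 0.075]
204 192 333 [-0.008 -0.06 ] [-0.009  0.076]
```

Tray width 136 mm checks out, with the tray 8 mm off towards +y in the tool frame. I'll correct for that and lower.

Emit:
{"api": "play_rows", "payload": {
  "commands": [
    [[0,0,0,-0.1,0.4,1.5,0.6],[0,0,0,-0.2,0.8,4,0.6],[0,0,0,-0.2,0.8,6.5,0.6],[0,0,0,-0.2,0.8,8.2,0.6],[0,0,0,-0.2,0.8,9.2,0.6],[0,0,0,-0.2,0.8,9.7,0.6],[0,0,0,-0.2,0.8,9.7,0.6],[0,0,0,-0.2,0.8,9.7,0.6]]
  ]
}}

```text
clock: 21.03
tool_pos: [0.5083, -0.2832, 0.0129]
orientation: [180.0, -0.0, 8.0]
force: [0.3, -0.7, -2.0]
opening: 0.0112
gripper_force: 30.0
```

Emit:
{"api": "play_rows", "payload": {
  "commands": [
    [[0,0,0,0,0,0.1,0.6],[0,0,0,0,0,0.2,0.6],[0,0,0,0,0,0.3,0.6],[0,0,0,0,0,0.3,0.6],[0,0,0,0,0,0.3,0.6]]
  ]
}}

```text
clock: 21.45
tool_pos: [0.5078, -0.2831, 0.0096]
orientation: [180.0, -0.0, 8.0]
force: [0.0, -0.0, -1.4]
opening: 0.0109
gripper_force: 30.0
```

Emit:
{"api": "play_rows", "payload": {
  "commands": [
    [[0,0,0,0,0,0.1,0.6],[0,0,0,0,0,0.13,0.6],[0,0,0,0,0,0.13,0.6],[0,0,0,0,0,0.13,0.6]]
  ]
}}

```text
clock: 21.78
tool_pos: [0.5079, -0.2831, 0.0083]
orientation: [180.0, -0.0, 8.0]
force: [-1.2, 1.4, 3.5]
opening: 0.0108
gripper_force: 30.0
```

Emit:
{"api": "play_rows", "payload": {
  "commands": [
    [[0,0,0,0,0,0,1.3],[0,0,0,0,0,0,1.6],[0,0,0,0,0,0,2.4],[0,0,0,0,0,0,3.2],[0,0,0,0,0,0,3.2],[0,0,0,0,0,0,3.2]]
  ]
}}

```text
clock: 22.28
tool_pos: [0.5076, -0.2831, 0.0079]
orientation: [-180.0, 0.0, 8.0]
force: [-0.1, 0.3, 0.1]
opening: 0.031
gripper_force: 0.0
```

Emit:
{"api": "play_rows", "payload": {
  "commands": [
    [[0,0,0,0,0,-1,3.2],[0,0,0,0,0,-2.5,3.2],[0,0,0,0,0,-5,3.2],[0,0,0,0,0,-8,3.2],[0,0,0,0,0,-12,3.2],[0,0,0,0,0,-15,4],[0,0,0,0,0,-16,5],[0,0,0,0,0,-16,5]]
  ]
}}

```text
clock: 22.95
tool_pos: [0.5095, -0.2837, 0.1725]
orientation: [179.8, -0.4, 8.0]
force: [0.6, -0.5, -0.3]
opening: 0.046
gripper_force: 0.0
```

Run:
```python
from h import *
for n in ["side","scene"]:
    s=ctrl.snapshot(n)
    for t in ["axle_a","pedal","grease_tub","bottle"]:
        for d in ctrl.find_in(s,t)[:3]:
            b=d["bbox"];print(n,t,round(d["conf"],2),np.round(b).tolist(),np.round(px2w(s,b[0]+b[2]/2,b[1]+b[3]/2,0.014),3))
obs()
ob=ctrl.get_obs();s=wristify(ctrl.snapshot("wrist"),ob)
for d in ctrl.find_in(s,"axle_a")[:2]:
    b=d["bbox"];print(d["conf"],b,[np.round(px2w(s,b[0]+b[2]/2,v,.016),3) for v in (b[1],b[1]+b[3])])
```

```text
side axle_a 0.73 [316.0, 161.0, 50.0, 8.0] [ 0.507 -0.289  0.014]
side axle_a 0.64 [237.0, 225.0, 55.0, 25.0] [0.51  0.281 0.014]
side axle_a 0.37 [179.0, 185.0, 31.0, 32.0] [0.771 0.194 0.014]
side grease_tub 0.61 [177.0, 186.0, 34.0, 31.0] [0.767 0.201 0.014]
side bottle 0.85 [268.0, 136.0, 12.0, 28.0] [ 0.769 -0.302  0.014]
scene axle_a 0.95 [305.0, 278.0, 52.0, 56.0] [ 0.509 -0.283  0.014]
scene axle_a 0.65 [163.0, 171.0, 42.0, 24.0] [0.52  0.288 0.014]
scene pedal 0.78 [160.0, 134.0, 22.0, 29.0] [0.595 0.487 0.014]
scene grease_tub 0.82 [242.0, 148.0, 26.0, 28.0] [0.762 0.253 0.014]
scene bottle 0.6 [372.0, 244.0, 24.0, 17.0] [ 0.726 -0.256  0.014]
{'clock': 23.45, 'joint_pos': [-9.8755, 14.4413, -16.1826, -0.0017, -59.4572, 107.853], 'tool_pos': [0.5074, -0.283, 0.1672], 'orientation': [-179.9738, 0.0767, 7.9766], 'force': [0.3773, -0.8799, -0.6668], 'opening': 0.0499, 'gripper_force': 0.0}
0.63 [241.9, 100.1, 24.6, 145.3] [array([ 0.596, -0.27 ,  0.016]), array([ 0.421, -0.295,  0.016])]
```

Both axles are in their trays and both cameras agree. The bystanders show no shift: the pedal and tub boxes are unchanged, and the bottle is partly hidden in the scene view but unchanged in the side view. Handing in.

```bash
python3 -c "
from plant import ctrl
print(ctrl.close_job())"
```

```text
the job is handed in; nothing more can be done
None
```

The job is handed in, but no pass/fail result came back: the short axle (150 mm) dropped fully into the slot and lies in the green tray, the long one (174 mm) rested on top of the gauge and lies in the red tray, and the pedal, tub and bottle were not disturbed.

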